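# Draw up the turnbuckle of a tube clamp

### The arm

A 7-joint arm with a two-finger parallel gripper is mounted at the origin on the work surface; the furniture and walls round the work are solid. World frame = base frame: x ahead of the robot, y to its left, z up, the work surface at z = 0. Lengths are in m, angles in rad, forces in N, time in s.
With the tool pointing down it reaches from about 0.425 to 0.95 m from the base axis. Payload 4.7 kg.
Tool frame: the origin (TCP) lies on the centre line of the jaws, within the pads' length; the fingertips stand robot.nose_length ahead of it and the grasp point (between the pads) lies 8 mm behind it (robot.nose_length is the distance from the TCP to the fingertips, in m); z points along the fingers, y is the line along which they close (so a half turn about z gives the same grasp; the last joint's range is limited). The gripper opens to 85 mm and grips with 20 to 120 N. Pads are 22 mm wide; open, the fingers measure 114 mm over their backs; the gripper's body (76 mm by 85 mm) begins 54 mm behind the grasp point. The pads swing forward as they close: fully open they stand 13 mm farther back than shut.
Start: joints at [-1.314, 0.469, -0.049, 1.532, 0.024, 1.141, -0.082], TCP at [0.19, 0.648, 0.242] pointing down, gripper open.
Joint ranges: [-2.59, 2.59], [-0.33, 1.99], [-1.39, 1.29], [0.1, 2.45], [-1.04, 4.18], [0.21, 1.99], [-2.66, 2.66]. Speed limits (rad/s): [2.57, 2.57, 3.14, 3.14, 3.14, 3.14, 3.14].

### API

Orientations are given as [roll, pitch, yaw] about the fixed x, y, z axes, in that order (R = Rz(yaw) Ry(pitch) Rx(roll)).
In Python, from plant import robot gives the robot as it stands. Calls block until the motion is done:
- robot.goto(position, orientation): joint-space move of the TCP to a pose.
- robot.move_straight(position, vel=0.15, attitude=None, contact_N=None): straight line of the TCP; attitude=None keeps the orientation; vel is the mean speed in m/s. With contact_N (N) it stops when the force on the tool has changed by that much, and returns True; else False.
- robot.move_joints(angles): joint-space move.
- robot.grip(opening, strength=None): opening from 0.0 (shut) to 1.0 (fully open); strength is the grip in N (None keeps the last); returns when the fingers have stopped.
- robot.sleep(seconds).
- robot.inverse_kinematics(position, orientation): joint angles nearest the present ones, or None.
- robot.sense(): the state.
- robot.grab_frame(name): name is "side" or "top" or "wrist"; returns a dict with "image" (400x640x3 uint8, red, green, blue), "range_z" (400x640 float32, m along the optical axis (not along the pixel's ray), 0 where there is no reading), "fx", "fy", "cx", "cy" (pixels), "R" (3x3) and "t" (3): a world point X has camera coordinates R X + t. Camera axes: x right, y down, z forward; pixel columns grow to the right and rows downward; lengths in m; the calibration is good to about 2 mm. A picture is of the moment at which its call begins.
A pose or a line that the arm cannot do raises robot.IKError and nothing moves.
- robot.close_job(): hands the job in; it is judged then, once.
The state is a dict: "t": time; "joint_pos": joint angles; "joint_velocities": joint speeds; "effort": joint torques, N m; "tcp_pos": TCP position; "tcp_rot": TCP orientation; "wrist_force": force on the tool from outside, world axes, zero at the start; "torque": the same for the moment, N m; "opening": opening from 0.0 (shut) to 1.0 (fully open); "gripper_force": force on a finger pad.
Only numpy, scipy, OpenCV 4.12 (cv2) and the standard library are available. Lean on these libraries where they do the work, as an engineer would, in place of code of your own. Each camera call takes 0.05 s, during which the arm holds its last target. There are 200 camera calls.

### The job

The short steel tube lies in the V blocks of the bench clamp, between its two jaws. Turn the turnbuckle above it by its cross bars, in the direction that draws both jaws in at once, until they hold the tube firmly by both ends; feel for it to pull up tight and stop there, since forcing it further would crush the thin tube. Leave the tube lying in its V blocks and the things around undisturbed, and let go.

Things in the scene. Friction and masses are not known exactly. Their poses are not given: they have to be found in the camera images.
- fixture: Bench clamp, fixed: grey base plate 100 x 250 x 10 mm with V blocks and two jaws. Origin: centre of the plate's underside, on the bench; z up, y along tube and turnbuckle, x level across them. Jaws: upright plates 64 mm wide, 175 mm high, inner faces at y = -83.5 and +83.5 mm at sleeve reading 0; each comes in 5 mm per rad of the sleeve. Above tube and sleeve the space between them is free.
- hub (a point): Middle of the turnbuckle's sleeve, on its axis, 145 mm above the bench and above the tube; y along the axis, frame turns with the sleeve. Four cross bars 12 mm thick, 16 mm ball ends, stand out along its +x, -x, +z, -z, ending 78 mm from the axis; central boss 48 mm thick. Closed fingers hanging to 35 mm above the axis and moved level can carry a bar from 35 degrees before upright to 55 past it.
- sleeve (a joint): Turn of the sleeve, rad, 0 to 7.5, starts at 0.5 to 2; stays as left. Grows (jaws draw in) as bars above the axis move to the fixture's +x. At 0 a bar is upright; bars repeat every 1.571. It turns freely under 0.2 to 0.25 N m (3.5 N, 65 mm from the axis); once both pads press the tube this rises about 0.1 N m per 0.1 rad, with no hard stop: 0.4 to 0.7 N m is rightly tight, 1 N m too much.
- tube_centre (a point): Centre of the loose steel tube, a thick ring 68 mm long and 40 mm across, lying in the V blocks along the clamp, its centre 43 mm above the bench. Its z axis lies along the fixture's y.
- jaw_plain: The jaw on the fixture's -y side, with a fixed rubber-faced pad 38 mm across, its face 20 mm in from the jaw's inner face. Its origin is at bench height under the middle of the jaw plate, 10 mm outside its inner face.
- jaw_nose: Jaw on the fixture's +y side, with a sprung rubber-faced pad 38 mm across on an adjustable nose: its face is 20 to 35 mm in from the jaw's inner face, set differently each time and not measured, so the sleeve reading at which the pads touch both tube ends (4.4 to 5.9 rad) is not known beforehand. Origin: as for the other jaw.
- saw: Bystander: red hole saw with its shank up, 48 mm across, 66 mm high; origin under its middle.
- tape: Bystander: black roll of tape, 65 mm across, 19 mm high, lying flat; origin under its middle.

How it is judged:
By the outcome, as a careful person would: the job done as asked, in the order asked, and still so for the second after the job is handed in, with the robot touching nothing.
It also fails if it takes over 72 s, if anything falls off the work surface, if the arm or the gripper's body presses on something with over 40 N, if the wrist force passes 120 N, or if a joint passes its speed limit or range.

## Working session

There is one attempt and no reset: what is moved stays moved. The work goes in short steps, each a Python script; the robot and the scene stay as the last script left them, time stands still between calls to the robot, and variables do not carry over. Pictures are saved under pics/ and viewed, at most 10 in all, crops included, and the job is handed in when it is done.

```bash
mkdir -p pics; python3 - <<'E'
from plant import robot
import cv2,numpy as np
print(robot.nose_length, robot.sense())
for n in("top","side"):
    f=robot.grab_frame(n); cv2.imwrite(f"pics/{n}1.png",f["image"][:,:,::-1]); np.savez(f"pics/{n}1.npz",**f)
    print(n,f["fx"],f["cx"],f["cy"],f["R"],f["t"])
E
```

```text
0.011 {'t': 0.0, 'joint_pos': array([-1.3138853 ,  0.46946995, -0.04856856,  1.53369429,  0.02407712,
        1.14098739, -0.08229222]), 'joint_velocities': array([ 0.00013302, -0.00016762,  0.00099293,  0.00144349,  0.00166761,
        0.00045806, -0.00020147]), 'effort': array([-8.58091717e-04, -5.10293663e+01, -4.68900218e-02, -2.37716085e+01,
        1.07028085e-02,  7.67764344e-03,  3.85500655e-06]), 'tcp_pos': array([0.19014672, 0.64708043, 0.24124193]), 'tcp_rot': array([-3.13961928e+00,  6.32076625e-05,  2.85578801e+00]), 'wrist_force': array([-0.57732845, -0.33181217,  1.00036453]), 'torque': array([ 0.02749353,  0.00098235, -0.0238879 ]), 'gripper_force': 0.0, 'opening': 0.9950545820038512}
top 424.8504871413869 317.65331010231216 200.44382165540358 [[-0.03009331 -0.99911073 -0.0295321 ]
 [-0.99350122  0.03314294 -0.10888926]
 [ 0.10977121  0.02606334 -0.99361511]] [-0.08679664  0.51838589  0.92409744]
side 403.0937262312882 321.4245068373674 197.4247516511307 [[ 0.42405636 -0.90562899  0.00351115]
 [-0.6132799  -0.29001376 -0.73469707]
 [ 0.66638125  0.30939965 -0.67838624]] [-0.33308029  0.35779414  0.754332  ]
```

View pics/top1.png

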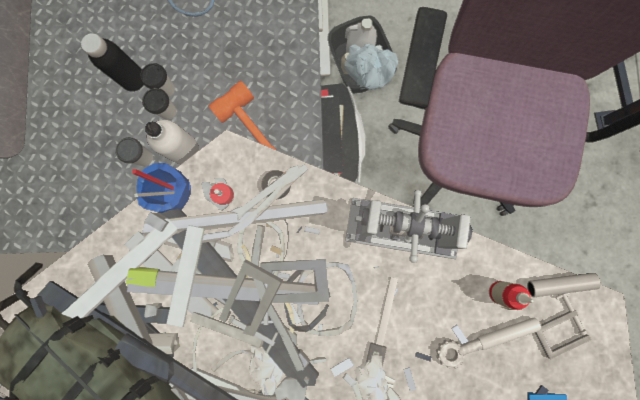

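View pics/side1.png

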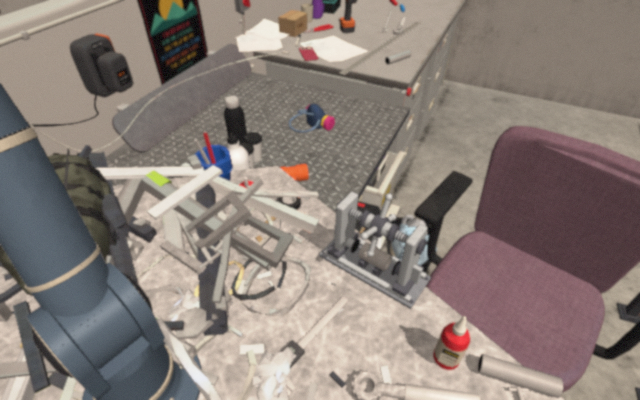

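The clamp is around (410,228) in the top view and (375,250) in the side view. The saw is at (221,193) and the tape at (274,183), both well clear to the left in the top view. Next I'll enlarge the clamp and get its 3D points.

```bash
cat > h.py <<'E'
import numpy as np,cv2
def cloud(f):
    z=f["range_z"]; v,u=np.mgrid[:400,:640]
    C=np.stack([(u-f["cx"])/f["fx"]*z,(v-f["cy"])/f["fy"]*z,z],-1)
    P=(C-f["t"])@f["R"]; P[z==0]=np.nan
    return P
E
python3 - <<'E'
from h import *
a=dict(np.load("pics/top1.npz")); b=dict(np.load("pics/side1.npz"))
c1=cv2.resize(a["image"][180:270,330:485],None,fx=5,fy=5,interpolation=3)[:300*2,:]
c1=c1[:450]
cv2.imwrite("pics/ctop.png",c1[:,:,::-1])
c2=cv2.resize(b["image"][180:310,310:450],None,fx=4.5,fy=4.5,interpolation=3)
cv2.imwrite("pics/cside.png",c2[:,:,::-1])
P=cloud(a)[185:270,335:485].reshape(-1,3); P=P[np.isfinite(P[:,0])]
for lo,hi in((.004,.016),(.165,.185),(.185,.3)):
    Q=P[(P[:,2]>lo)&(P[:,2]<hi)]; r=cv2.minAreaRect((Q[:,:2]*1000).astype(np.float32)); print(lo,len(Q),r,Q.mean(0))
J=P[(P[:,2]>.165)&(P[:,2]<.182)]
J=J[np.argsort(J[:,1])]; print(np.round(J[::max(1,len(J)//40)],3))
E
```

```text
0.004 1303 ((445.7051696777344, -306.885986328125), (335.4202880859375, 185.72337341308594), 85.97257995605469) [ 0.44099341 -0.26300441  0.0100829 ]
0.165 1122 ((429.31878662109375, -289.3043212890625), (187.6215362548828, 103.9481201171875), 79.0880126953125) [ 0.44217377 -0.29366765  0.17342514]
0.185 109 ((469.8442077636719, -298.553466796875), (24.842853546142578, 15.55047607421875), 1.9049744606018066) [ 0.47058118 -0.29615424  0.2077734 ]
[[ 0.459 -0.389  0.175]
 [ 0.433 -0.384  0.174]
 [ 0.44  -0.382  0.178]
 [ 0.446 -0.38   0.174]
 [ 0.42  -0.378  0.173]
 [ 0.433 -0.377  0.174]
 [ 0.459 -0.375  0.173]
 [ 0.446 -0.374  0.174]
 [ 0.435 -0.373  0.177]
 [ 0.431 -0.371  0.174]
 [ 0.422 -0.37   0.177]
 [ 0.443 -0.369  0.173]
 [ 0.426 -0.367  0.175]
 [ 0.428 -0.365  0.175]
 [ 0.404 -0.363  0.172]
 [ 0.45  -0.327  0.166]
 [ 0.445 -0.303  0.168]
 [ 0.451 -0.299  0.171]
 [ 0.443 -0.295  0.17 ]
 [ 0.456 -0.291  0.176]
 [ 0.459 -0.289  0.168]
 [ 0.382 -0.287  0.176]
 [ 0.416 -0.285  0.166]
 [ 0.461 -0.284  0.166]
 [ 0.446 -0.283  0.169]
 [ 0.388 -0.281  0.18 ]
 [ 0.44  -0.279  0.167]
 [ 0.39  -0.275  0.175]
 [ 0.488 -0.224  0.175]
 [ 0.483 -0.22   0.177]
 [ 0.475 -0.218  0.177]
 [ 0.475 -0.216  0.175]
 [ 0.442 -0.214  0.174]
 [ 0.492 -0.213  0.177]
 [ 0.496 -0.211  0.175]
 [ 0.468 -0.21   0.176]
 [ 0.442 -0.208  0.18 ]
 [ 0.48  -0.207  0.174]
 [ 0.442 -0.205  0.174]
 [ 0.442 -0.203  0.174]
 [ 0.439 -0.201  0.174]
 [ 0.444 -0.198  0.174]]
```

View pics/ctop.png

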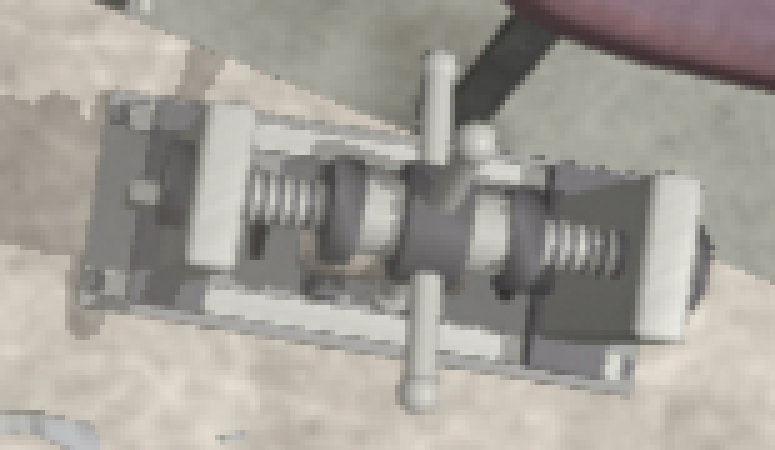

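View pics/cside.png

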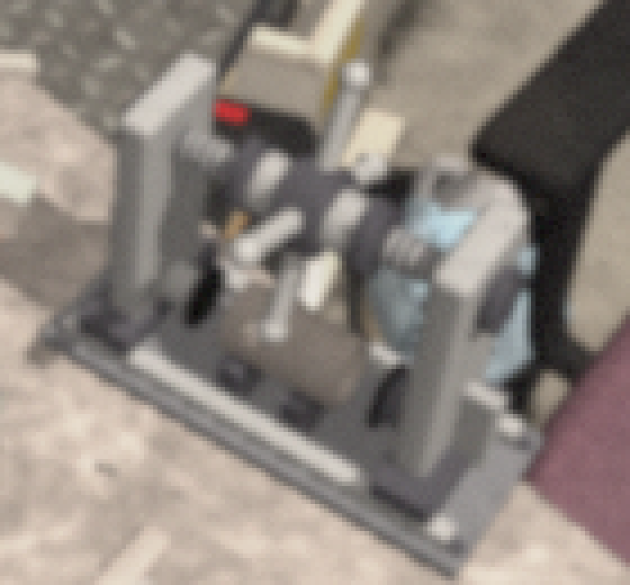

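```bash
python3 - <<'E'
from h import *
a=dict(np.load("pics/top1.npz")); b=dict(np.load("pics/side1.npz"))
P=cloud(a)[185:270,335:485].reshape(-1,3); P=P[np.isfinite(P[:,0])]
c=[]
for lo,hi in((-.25,-.17),(-.41,-.35)):
    J=P[(abs(P[:,2]-.175)<.005)&(P[:,1]>lo)&(P[:,1]<hi)&(P[:,0]>.38)]
    r=cv2.minAreaRect((J[:,:2]*1000).astype(np.float32)); print(r,J.mean(0),len(J)); c.append(np.array(r[0])/1000)
d=c[0]-c[1]; L=np.hypot(*d); e=d/L; m=(c[0]+c[1])/2; print("axis",e,"yaw of axis",np.arctan2(e[1],e[0]),"sep",L,"s~",(.167-(L-.02))/.01,"mid",m)
n=np.array([e[1],-e[0]]) # fixture x if +y=e
for nm,f in(("top",a),("side",b)):
    Q=cloud(f).reshape(-1,3); Q=Q[np.isfinite(Q[:,0])]
    l=np.c_[(Q[:,:2]-m)@n,(Q[:,:2]-m)@e,Q[:,2]-.145]
    k=(abs(l[:,1])<.013)&(np.hypot(l[:,0],l[:,2])<.085)&(np.hypot(l[:,0],l[:,2])>.03)
    ang=np.degrees(np.arctan2(l[k,0],l[k,2])); h,_=np.histogram(ang,np.arange(-180,181,6)); print(nm,[(int(x),int(y)) for x,y in zip(_,h) if y>2])
    for y0,y1 in((.03,.075),(-.075,-.03)):   # pads: discs around tube height
        k=(abs(l[:,0])<.03)&(abs(l[:,2]+.102)<.022)&(l[:,1]>y0)&(l[:,1]<y1); print("y hist",y0,np.histogram(l[k,1],np.arange(y0,y1+.001,.003))[0])
E
```

```text
((465.060302734375, -211.164306640625), (20.055091857910156, 63.33089065551758), 78.47079467773438) [ 0.46502673 -0.21083099  0.17518057] 354
((433.1607971191406, -375.1366271972656), (20.358549118041992, 63.91991424560547), 79.41108703613281) [ 0.43306274 -0.37431382  0.17507986] 371
axis [0.19096194 0.98159744] yaw of axis 1.3786542955093442 sep 0.16704640183860917 s~ 1.9953598161390833 mid [ 0.44911055 -0.29315047]
top [(-174, 3), (-162, 10), (-156, 35), (-72, 17), (-66, 119), (-60, 34), (6, 5), (12, 67), (18, 52), (24, 7), (96, 19), (102, 90), (108, 23)]
y hist 0.03 [18  0  0  0  0  0  1  7 11  3  3  0  0  1  0]
y hist -0.075 [63 28  7  5  0  1  1  4  0  0  0  0  0  5  3]
side [(-180, 20), (-162, 22), (-156, 83), (-150, 3), (-72, 33), (-66, 60), (-60, 6), (6, 3), (12, 67), (18, 61), (24, 4), (102, 26), (108, 17), (174, 16)]
y hist 0.03 [20  5  0  0  0  0  3 65 14  4 10 12 11 29 83]
y hist -0.075 [ 5  1  3 13 16 21 30  7  0  0  0  0  0 38 37]
```

Pixel readings match one layout. Fixture +y points along world (0.19, 0.98) and +x points away from the robot. A bar leans about 20° past upright, so the sleeve reads about 1.92, and the jaw separation gives 2.0. The mirrored layout would need 1.22, which the jaw separation rules out. I'll do the first stroke now.

```bash
cat >> h.py <<'E'
from plant import robot
E0=np.array([.19096,.98160]); N=np.array([E0[1],-E0[0]]); M=np.array([.4491,-.2931])
YAW=np.arctan2(N[1],N[0])+np.pi; ATT=[np.pi,0,YAW]; NL=robot.nose_length
W=.011
def pos(x,h): return [*(M+N*x),.145+h+NL]     # finger centre x, tip height h above axis
def loc():
    s=robot.sense(); p=s["tcp_pos"]; return (p[:2]-M)@N, p[2]-NL-.145, s
def force(n=5):
    F=[]
    for _ in range(n): F.append(robot.sense()["wrist_force"]); robot.sleep(.02)
    F=np.mean(F,0); return np.array([F[:2]@N,F[:2]@E0,F[2]])
def theta(x,h=.035):  # bar angle when the finger's front touches it (ball if leaning back, tip corner else)
    from scipy.optimize import brentq
    c=x+W
    a=brentq(lambda t:h*np.tan(t)-.006/np.cos(t)-c,-1.2,1.2)
    return a if a>0.15 else brentq(lambda t:.07*np.sin(t)-.008-c,-1.2,1.2)
def tau(x,h,F,th):     # F = force on tool from outside
    zc=.07*np.cos(th) if th<0.15 else h
    return -F[0]*zc+F[2]*(x+W)
def stroke(x0,x1,step=.01,vel=.06,tmax=.5,h=.035):
    robot.move_straight(pos(x0,.1),vel=.25); robot.move_straight(pos(x0,h),vel=.15)
    robot.sleep(.2); b=force(); x=x0
    while x<x1-1e-6:
        x=min(x+step,x1); robot.move_straight(pos(x,h),vel=vel); robot.sleep(.1)
        F=force()-b; xx,hh,s=loc(); th=theta(xx,hh); T=tau(xx,hh,F,th)
        print("x %.1f h %.1f th %.2f F %s T %.2f t %.1f"%(xx*1e3,hh*1e3,th,np.round(F,1),T,s["t"]))
        if T>tmax: print("STOP"); break
    return T
def lift(): robot.move_straight([*robot.sense()["tcp_pos"][:2],.145+.1+NL],vel=.2)
E
python3 - <<'E'
from h import *
p=robot.sense()["tcp_pos"]; robot.move_straight([p[0],p[1],.40],vel=.25); robot.grip(0.)
for y in(YAW,YAW-np.pi):
    print(y,robot.inverse_kinematics(pos(-.015,.1),[np.pi,0,y]))
robot.goto(pos(-.015,.2),ATT)
x,h,s=loc();print(x,h,s["tcp_rot"],s["t"],s["joint_pos"])
stroke(-.015,.028)
lift()
f=robot.grab_frame("side"); cv2.imwrite("pics/s2.png",cv2.resize(f["image"][140:320,270:480],None,fx=3,fy=3,interpolation=3)[:,:,::-1])
print(loc()[2]["t"])
E
```

```text
2.9494530191086996 [ 0.54980299  0.20886564 -0.04859364  1.87418271  0.01155364  1.05881227
  1.87526012]
-0.1921396344810935 [-0.24128526  0.27541215  0.91962019  1.91328751 -0.24887794  1.07192364
 -0.98221206]
-0.01458542714652115 0.19999006102646397 [3.14139908e+00 1.14940465e-04 2.95099161e+00] 5.0333 [ 0.55027413  0.13629704 -0.04922924  1.72952458  0.00675872  1.27589027
  1.8797319 ]
x -5.2 h 34.8 th 0.34 F [0.5 0.1 0.6] T -0.01 t 7.0
x 3.8 h 34.4 th 0.57 F [-4.1 -0.6 -0.4] T 0.14 t 7.5
x 15.0 h 35.2 th 0.77 F [-3.4 -0.1  0.4] T 0.13 t 8.0
x 25.7 h 35.4 th 0.92 F [-1.4 -0.2  0.8] T 0.08 t 8.4
x 27.7 h 35.0 th 0.95 F [-4.4 -0.3  2.3] T 0.24 t 8.9
9.4083
```

View pics/s2.png

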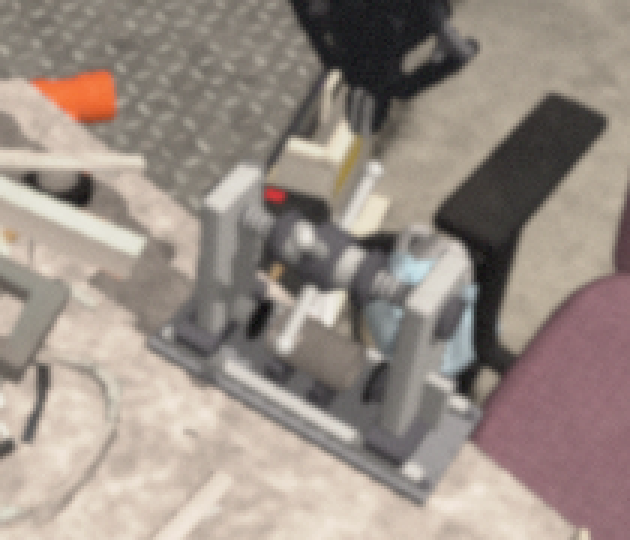

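The bar moved as planned: the next bar now leans back about 35° and the jaws have come in. Second stroke runs the same way, to about 4.1 rad, still below the touch range. The third goes in small steps with force readings.

```bash
cat >> h.py <<'E'
def tight(x0,x1,step,tmax,base,vel=.03,h=.035,down=True):
    if down: robot.move_straight(pos(x0,.1),vel=.25); robot.move_straight(pos(x0,h),vel=.15)
    robot.sleep(.2); b=force(); np.save("bias.npy",b); x=x0; run(x,x1,step,tmax,base,b,vel,h)
def run(x,x1,step,tmax,base,b,vel=.03,h=.035):
    while x<x1-1e-6:
        x=min(x+step,x1); robot.move_straight(pos(x,h),vel=vel)
        F0=force(1)-b; F=force(4)-b; xx,hh,s=loc(); th=theta(xx,hh); T0=tau(xx,hh,F0,th);T=tau(xx,hh,F,th)
        print("x %.1f h %.1f s %.2f F0 %s F %s T %.2f %.2f t %.1f"%(xx*1e3,hh*1e3,base+th,np.round(F0,1),np.round(F,1),T0,T,s["t"]))
        if max(T,T0)>tmax: print("STOP"); break
E
python3 - <<'E'
from h import *
stroke(-.066,.028,step=.024)
lift()
tight(-.066,-.010,.007,.40,4.712)
E
```

```text
x -42.4 h 35.0 th -0.34 F [-3.9 -0.3  2.5] T 0.18 t 11.5
x -17.8 h 35.0 th 0.02 F [ 0.1  0.1 -0.2] T -0.01 t 12.3
x 4.3 h 34.2 th 0.58 F [-5.3  0.3 -0.7] T 0.17 t 13.0
x 28.7 h 35.4 th 0.95 F [-0.6  0.4  0.4] T 0.03 t 13.7
x -60.7 h 35.0 s 4.07 F0 [-4.3 -0.4  5.3] F [-5.8 -0.4  4.2] T -0.02 0.12 t 16.0
x -54.7 h 34.9 s 4.18 F0 [-8.1 -1.1  6.5] F [-7.8  0.1  6.3] T 0.20 0.19 t 16.5
x -46.4 h 35.0 s 4.31 F0 [-5.1  0.3  4.7] F [-5.1 -0.6  3.8] T 0.16 0.19 t 17.0
x -38.6 h 35.0 s 4.43 F0 [-5.  -1.1  3.7] F [-4.9 -1.1  3.7] T 0.23 0.23 t 17.4
x -30.6 h 35.0 s 4.55 F0 [-2.6 -0.9  0.9] F [-1.9 -0.9  1.6] T 0.16 0.10 t 17.9
x -23.5 h 35.0 s 4.65 F0 [-1.3 -0.3  1.4] F [-1.5 -0.8  0.9] T 0.07 0.09 t 18.4
x -16.4 h 35.0 s 4.75 F0 [-1.4 -0.   1.7] F [-1.2 -0.6  0.5] T 0.09 0.08 t 18.8
x -10.6 h 34.9 s 4.90 F0 [-4.5 -0.3  2. ] F [-5.  -0.2  3. ] T 0.16 0.18 t 19.3
```

```bash
python3 - <<'E'
from h import *
run(-.010,.028,.004,.42,4.712,np.load("bias.npy"),vel=.02)
E
```

```text
x -6.7 h 34.7 s 5.01 F0 [-5.5 -0.5  2.7] F [-5.5 -0.4  3. ] T 0.20 0.20 t 19.7
x -3.1 h 34.3 s 5.11 F0 [-5.6  0.2  0.5] F [-4.7 -0.9  1. ] T 0.20 0.17 t 20.2
x 0.5 h 33.9 s 5.21 F0 [-6.1 -0.7  0.3] F [-5.8 -0.2  0. ] T 0.21 0.20 t 20.6
x 4.1 h 33.7 s 5.30 F0 [-6.2 -0.6 -0.3] F [-6.1 -0.2 -0.7] T 0.20 0.20 t 21.0
x 8.2 h 33.8 s 5.38 F0 [-5.5 -0.4  0.5] F [-6.  -0.5  0.1] T 0.19 0.20 t 21.5
x 12.6 h 34.0 s 5.46 F0 [-5.4  0.7  0.1] F [-5.4 -0.4  0.1] T 0.19 0.19 t 21.9
x 16.9 h 34.2 s 5.53 F0 [-5.2  0.2  0.8] F [-5.  -0.2  0.7] T 0.20 0.19 t 22.3
x 21.4 h 34.5 s 5.59 F0 [-5.  -0.2  1.7] F [-4.6  0.   1.4] T 0.23 0.20 t 22.8
x 26.2 h 35.1 s 5.64 F0 [-4.   0.5  1.7] F [-3.9 -0.7  1.3] T 0.20 0.18 t 23.2
x 28.0 h 35.1 s 5.67 F0 [-4.1  1.3  1.1] F [-4.4 -0.2  1.3] T 0.18 0.20 t 23.5
```

```bash
python3 - <<'E'
from h import *
lift()
tight(-.066,-.020,.004,.5,6.283,vel=.02)
E
```

```text
x -61.9 h 35.0 s 5.62 F0 [ 0.1 -0.1  0.3] F [0.4 0.3 0.7] T -0.02 -0.06 t 25.8
x -61.3 h 34.6 s 5.63 F0 [-8.5  1.3  6.1] F [-8.1  0.8  6.6] T 0.17 0.12 t 26.3
x -58.7 h 34.6 s 5.68 F0 [-12.5  -0.    9.2] F [-12.6   1.3   9.5] T 0.28 0.27 t 26.7
x -54.5 h 34.6 s 5.75 F0 [-11.3   0.5   9.1] F [-11.8   0.6   9.5] T 0.29 0.30 t 27.1
x -50.3 h 34.7 s 5.82 F0 [-11.4   0.7   8.7] F [-11.3   0.6   8.7] T 0.37 0.37 t 27.6
x -46.3 h 34.7 s 5.88 F0 [-10.5   0.4  10.5] F [-11.2   0.7   8.8] T 0.31 0.41 t 28.0
x -42.3 h 34.6 s 5.94 F0 [-10.8   0.3   8.5] F [-11.2   0.4   7.7] T 0.45 0.50 t 28.4
x -38.3 h 34.6 s 6.00 F0 [-11.3   1.5   8.5] F [-11.4   0.2   8.1] T 0.53 0.55 t 28.9
STOP
```

The torque rose steadily from about 5.67 rad to about 0.54 N m at 6.00, which is the middle of the tight range. I'll back off, lift clear and look.

```bash
python3 - <<'E'
from h import *
robot.move_straight(pos(-.062,.035),vel=.08); robot.move_straight(pos(-.066,.14),vel=.15)
p=robot.sense()["tcp_pos"]; robot.move_straight([p[0],p[1]+.15,.40],vel=.25)
f=robot.grab_frame("side"); cv2.imwrite("pics/s3.png",cv2.resize(f["image"][170:320,300:450],None,fx=4,fy=4,interpolation=3)[:,:,::-1])
print(robot.sense()["t"],robot.sense()["wrist_force"])
E
```

```text
31.15 [ 0.36727018 -0.38195123 -0.01197476]
```

View pics/s3.png

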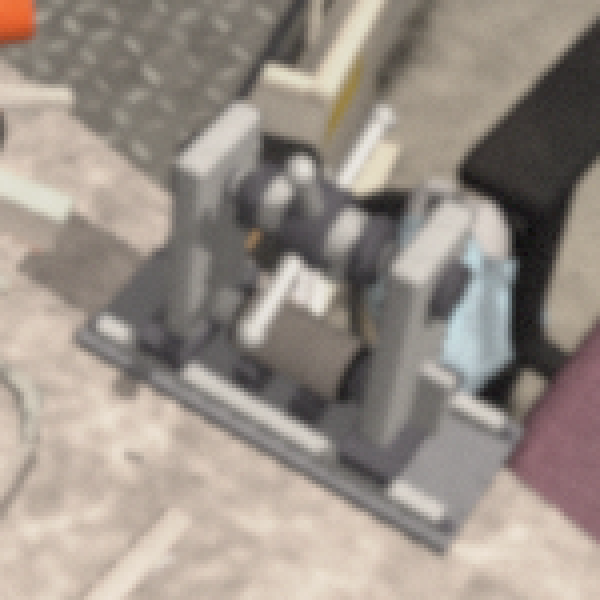

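The tube lies in its V blocks at (305,345). The plain pad is against its near end at (355,375), the other end is hidden by a bar, and the arm is clear. Handing in.

```bash
python3 -c "
from plant import robot
print(robot.close_job())"
```

```text
the job is handed in; nothing more can be done
None
```

The turnbuckle is turned to about 6.0 rad and pulled up at roughly 0.54 N m (right range 0.4 to 0.7); the tube lies in its V blocks, one end seen against its pad and the other hidden by a bar, and the arm let go and the job was handed in at about 31 s.

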